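# Sweep used culture dishes off the bench into the waste bin

### The job

Clear away the used plates: sweep the three small lidded culture dishes along the bench and over its far edge so that all three drop into the waste bin hanging below that edge, and none ends on the floor. Only push or slide them, do not pick any of them up or carry them to the bin. Leave the large culture dish, the amber bottle and the yellow tube rack where they stand.

Things in the scene. Friction and masses are not known exactly. Their poses are not given: they have to be found in the camera images.
- dish1: Lidded round culture dish, clear plastic with pale gel and green specks, 60 mm diameter, 15 mm high (foot 55 mm), lying flat on the black bench. One of the three used dishes to sweep into the bin. They and the large dish lie in a rough row along y in any order, 5 mm or more apart. Origin: centre of its underside; z up. 14 to 25 g, slides freely, lid stays on.
- dish2: Lidded round culture dish, clear plastic with pale gel and green specks, 60 mm diameter, 15 mm high (foot 55 mm), lying flat on the black bench. One of the three used dishes to sweep into the bin. They and the large dish lie in a rough row along y in any order, 5 mm or more apart. Origin: centre of its underside; z up. 14 to 25 g, slides freely, lid stays on.
- dish3: Lidded round culture dish, clear plastic with pale gel and green specks, 60 mm diameter, 15 mm high (foot 55 mm), lying flat on the black bench. One of the three used dishes to sweep into the bin. They and the large dish lie in a rough row along y in any order, 5 mm or more apart. Origin: centre of its underside; z up. 14 to 25 g, slides freely, lid stays on.
- large_dish: Lidded round culture dish, clear plastic with pale gel and green specks, 90 mm diameter, 15 mm high, lying flat on the black bench. The only large one, still in use, somewhere in the row: leave it where it is. Origin: centre of its underside; z up. 45 g, slides freely, lid stays on.
- bin: Open pale grey moulded waste bin, fixed, hooked on a rail under the bench's far edge, anywhere along it. Inside 160 mm (x) by 320 mm (y), 97 mm deep; walls and bottom 3 mm. Origin: centre of its underside, 145 mm below the bench surface; x points away from the robot, y along the bench edge, z up.
- bin_mouth (a point): Centre of the bin's open mouth at rim level: 45 mm below the bench surface, 70 mm beyond the bench edge. The mouth runs 160 mm to either side of it along the edge and 80 mm towards and away from the robot, so it begins 10 mm under the bench top: no gap between bench and bin.
- edge_mid (a point): Point on the far edge of the bench surface straight in front of the middle of the bin. The edge is straight along y at x = 0.640 m, without a lip; the black bench top (surface z = 0) is 30 mm thick and flat.
- bottle: Amber glass reagent bottle with a black cap, 52 mm in diameter, 105 mm high, standing on the bench beyond one end of the row of dishes (either end). Origin: centre of its underside. Leave it standing where it is.
- tube_rack: Yellow plastic tube rack, a block 131 mm (x) by 86 mm (y) by 46 mm high with a grid of holes and a few white caps up to 50 mm high, on the bench beyond the other end of the row, its long side nearly along x. Origin: centre of its underside. Leave it where it is.

How it is judged:
By the outcome, as a careful person would: the job done as asked, in the order asked, and still so for the second after the job is handed in, with the robot touching nothing.
It also fails if it takes over 61 s, if anything falls off the work surface, if the arm or the gripper's body presses on something with over 40 N, if the wrist force passes 120 N, or if a joint passes its speed limit or range.

### The arm

A 6-joint arm with a two-finger parallel gripper is mounted at the origin on the work surface. World frame = base frame: x ahead of the robot, y to its left, z up, the work surface at z = 0. Lengths are in m, angles in rad, forces in N, time in s.
With the tool pointing down it reaches from about 0.25 to 0.775 m from the base axis. Payload 4 kg.
Tool frame: the origin (TCP) lies midway between the tips of the shut fingers; the grasp point (between the pads) lies 19 mm behind it; z points along the fingers, y is the direction in which the jaws open and shut (so a half turn about z gives the same grasp; the last joint's range is limited). The gripper opens to 94 mm and grips with 3 to 60 N. Pads are 16 mm wide; open, the fingers measure 119 mm over their backs; the gripper's body (75 mm by 177 mm) begins 78 mm behind the grasp point.
Start: joints at [1.196, 0.087, 1.371, -0, 1.684, -0.103], TCP at [0.148, 0.53, 0.206] pointing down, gripper open.
Joint ranges: [-3.1, 3.1], [-0.76, 2.03], [0.27, 2.55], [-1.08, 4.22], [0.17, 2.65], [-2.57, 2.57]. Speed limits (rad/s): [2.79, 2.79, 3.14, 3.14, 3.14, 3.14].

### API

Orientations are given as [roll, pitch, yaw] about the fixed x, y, z axes, in that order (R = Rz(yaw) Ry(pitch) Rx(roll)).
In Python, from bench import robot, cams gives the robot as it stands.
- The arm moves only by the tool step_arm, never from a script. Its argument "plan" is a list that holds one entry, the list of rows, each a list of 5 numbers: the shift along the world's x, y, z in mm, then the turn about the world's z in rad, then the opening in per cent of the stroke, from 0 (shut) to 100 (fully open). In form: [[[tx, ty, tz, turn, fingers], ...]]. A call has 1 to 8 rows; each row is the pose to reach, as a shift and turn from the pose commanded when the call began; what a row does not reach only later rows make up. A row lasts 1/12 s, in which the tool goes at most 41.7 mm and 7.16 degrees, less where a joint would pass 70% of its speed; a pose out of reach is approached as far as the arm can. A call with a gripper value outside its range is refused whole. The fingers move at their own pace and stop on an object; the grip force is fixed at half the most. Time passes only in rows, so rows that repeat a pose let the fingers close. It gives the time, the measured TCP pose, the force and the opening at its end, in the units of the state.
- robot.get_obs(): the state, without advancing time (a new reading comes with each control period).
- cams.snapshot(name): name is "scene" or "side" or "wrist"; returns a dict with "frame" (480x640x3 uint8, red, green, blue), "camera_matrix" (3x3 intrinsics, pixels), "origin" and "attitude" of the camera in the world; the wrist camera has in their place "T_tool_cam" (4x4, takes a point from camera to tool coordinates, whose origin is the TCP and whose axes are the flange's). Camera axes: x right, y down, z forward; pixel columns grow to the right and rows downward; lengths in m; the calibration is good to about 2 mm. The wrist camera is an equidistant fisheye: a pixel r from the principal point sees the ray r / f radians off the axis. A picture is of the moment at which its call begins: read the wrist's pose just before it. There is no depth.
- robot.close_job(): hands the job in, once; it reports no verdict.
The state is a dict: "time": time; "joint_positions": joint angles; "qvel": joint speeds; "joint_torque": joint torques, N m; "tool_pos": TCP position; "ee_rot": TCP orientation; "wrist_force": force on the tool from outside, world axes, zero at the start; "wrist_torque": the same for the moment, N m; "width": finger opening in m.
Only numpy, scipy, OpenCV 4.12 (cv2) and the standard library are available. Lean on these libraries where they do the work, as an engineer would, in place of code of your own. Each camera call takes 0.05 s, during which the arm holds its last target. There are 200 camera calls.

## Working session

There is one attempt and no reset: what is moved stays moved. The work goes in short steps, Python scripts to look and compute and a tool call to move; the robot and the scene stay as the last step left them, time stands still between calls to the robot, and variables do not carry over. Pictures are saved under pics/ and viewed, about 8 in all and at most 12, crops included, and the job is handed in when it is done.

Besides the shell and the picture viewer there is one more tool, called after "Emit:" as name(argument=value, ...) on one line, values as JSON. step_arm: Moves the arm, as the interface text tells. Its arguments: {"type":"object","properties":{"plan":{"type":"array"}},"required":["plan"]}

```bash
mkdir -p pics
cat > h.py <<'E'
import numpy as np,cv2,pickle
from bench import robot,cams
def snap(n,f):
    o=robot.get_obs(); s=cams.snapshot(n); s['obs']=o
    cv2.imwrite('pics/%s.png'%f,s['frame'][:,:,::-1]); pickle.dump(s,open('pics/%s.pkl'%f,'wb')); return s
E
python3 - <<'E'
from h import *
for n in('scene','side'):
    s=snap(n,n+'1'); print(n,s['camera_matrix'],s['origin'],s['attitude'])
o=robot.get_obs(); print(o)
E
```

```text
scene [[467.01984165   0.         310.00682017]
 [  0.         467.01984165 245.49282598]
 [  0.           0.           1.        ]] [0.88298584 0.62110235 0.89009556] [-2.51749357e+00 -2.68477876e-04  2.64449169e+00]
side [[454.22526887   0.         317.55720605]
 [  0.         454.22526887 242.06558367]
 [  0.           0.           1.        ]] [0.19428595 0.4282734  0.6018041 ] [-2.43671829 -0.01241006 -2.36502365]
{'time': 0.1, 'joint_positions': array([ 1.19594845e+00,  8.78854114e-02,  1.37208134e+00,  2.42716711e-06,
        1.68357565e+00, -1.03109122e-01]), 'qvel': array([-0.00151664, -0.00172616, -0.00159534,  0.00130237,  0.00293538,
        0.00066058]), 'joint_torque': array([ 1.43692734e-03, -3.41250515e+01, -3.03301728e+01,  7.19008804e-02,
        3.04492994e-02, -1.02440970e-04]), 'tool_pos': array([0.14745557, 0.52936682, 0.2044299 ]), 'ee_rot': array([-3.13965351e+00, -2.03079516e-04,  2.86985397e+00]), 'wrist_force': array([-0.04381398,  0.15730461, -0.20732537]), 'wrist_torque': array([ 0.06039507,  0.00567765, -0.02976993]), 'width': 0.09410442617842305}
```

View pics/scene1.png

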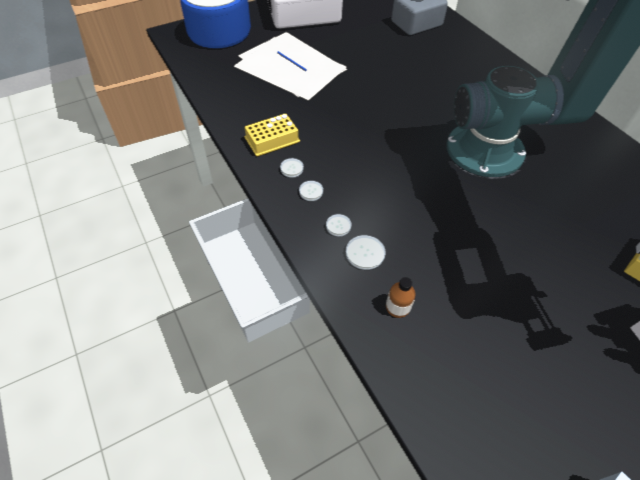

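View pics/side1.png

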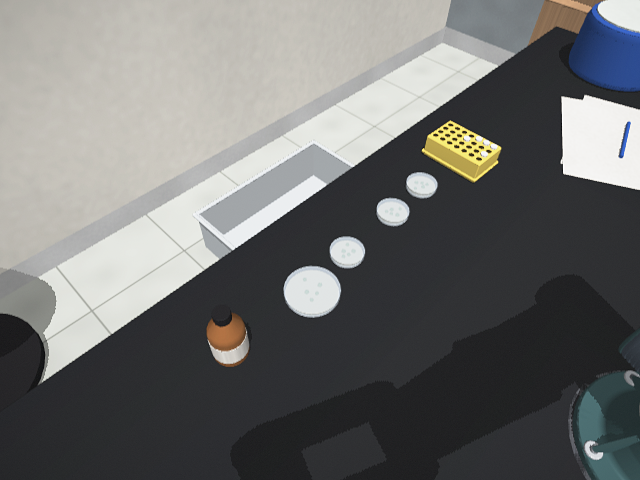

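The scene view shows small dishes at about (292,168), (311,190) and (339,225), the large dish at (366,252), the bottle at (400,312), the rack at (272,135), and bin rim corners at (191,222), (243,203), (301,297) and (246,325). The side view shows small dishes at (422,185), (393,212) and (347,252), the large dish at (312,291), and bin far-rim corners at (315,143) and (199,215).

```bash
cat >> h.py <<'E'
from scipy.spatial.transform import Rotation as Ro
def ray(s,p):
    K=s['camera_matrix'];R=Ro.from_euler('xyz',s['attitude']).as_matrix()
    d=R@np.linalg.solve(K,[p[0],p[1],1]);return np.array(s['origin']),d/np.linalg.norm(d)
def onz(s,p,z):
    o,d=ray(s,p);return o+d*(z-o[2])/d[2]
def tri(s,p,t,q):
    A=np.zeros((3,3));b=np.zeros(3);R=[]
    for S,P in((s,p),(t,q)):
        o,d=ray(S,P);M=np.eye(3)-np.outer(d,d);A+=M;b+=M@o;R.append((M,o))
    x=np.linalg.solve(A,b);return x,max(np.linalg.norm(M@(x-o)) for M,o in R)
def blob(s,p,r=32,th=110):
    g=s['frame'].astype(int);m=((g.min(2)>th)&(g.max(2)-g.min(2)<60)).astype(np.uint8)
    m=cv2.morphologyEx(m,cv2.MORPH_CLOSE,np.ones((3,3)))
    n,l,st,c=cv2.connectedComponentsWithStats(m);k=l[p[1],p[0]]
    if k==0:return None
    ct=max(cv2.findContours((l==k).astype(np.uint8),0,1)[0],key=len);e=cv2.fitEllipse(ct);return e
E
python3 - <<'E'
from h import *
np.set_printoptions(precision=4,suppress=True)
a,b=[pickle.load(open('pics/%s1.pkl'%n,'rb')) for n in('scene','side')]
for n,p,q in(('A',(292,168),(422,185)),('B',(311,190),(393,212)),('C',(339,225),(347,252)),('L',(366,252),(312,291))):
    e,f=blob(a,p),blob(b,q); print(n,e and np.round(e[0]+e[1]),f and np.round(f[0]+f[1]))
    if e and f: print(tri(a,e[0],b,f[0]),onz(a,e[0],.01),onz(b,f[0],.01))
for n,p,q in(('bin far -y',(191,222),(315,143)),('bin far +y',(247,325),(199,215)),):
    print(n,tri(a,p,b,q),onz(a,p,-.045),onz(b,q,-.045))
for p in((243,203),(301,297)): print('near rim',onz(a,p,-.045))
print('bottle',onz(a,(400,314),0),onz(b,(231,362),0), tri(a,(405,285),b,(222,316)))
for p in((249,153),(299,138),(245,133)):print('rack scene',onz(a,p,0 if p[0]!=245 else .046))
for p in((424,150),(479,179),(500,160)):print('rack side',onz(b,p,0))
for p in((423,150),(450,122),(499,149),(475,170)):print('rack top',onz(b,p,.046))
E
```

```text
A [291. 167.  18.  22.] [421. 185.  25.  31.]
(array([ 0.5027, -0.1811,  0.0112]), np.float64(0.0009543712697628407)) [ 0.5018 -0.1835  0.01  ] [ 0.5031 -0.1809  0.01  ]
B [311. 190.  19.  23.] [392. 211.  28.  33.]
(array([ 0.4971, -0.0855,  0.0105]), np.float64(0.0008797097184124932)) [ 0.4966 -0.087   0.01  ] [ 0.4972 -0.0848  0.01  ]
C [338. 225.  21.  25.] [347. 252.  31.  35.]
(array([0.492 , 0.0441, 0.0113]), np.float64(0.0008761194951726075)) [0.4912 0.0422 0.01  ] [0.4925 0.0443 0.01  ]
L [365. 252.  34.  39.] [312. 291.  51.  57.]
(array([0.4779, 0.1416, 0.0104]), np.float64(0.000880929039481406)) [0.4775 0.1403 0.01  ] [0.4778 0.1423 0.01  ]
bin far -y (array([ 0.7936, -0.1854, -0.0512]), np.float64(0.0007025492153753076)) [ 0.7941 -0.181  -0.045 ] [ 0.7876 -0.1786 -0.045 ]
bin far +y (array([ 0.786 ,  0.1486, -0.0455]), np.float64(0.0033796510850087596)) [ 0.7861  0.1526 -0.045 ] [ 0.7871  0.1451 -0.045 ]
near rim [ 0.6512 -0.1765 -0.045 ]
near rim [ 0.6489  0.1471 -0.045 ]
bottle [0.4946 0.3066 0.    ] [0.478  0.3039 0.    ] (array([0.4908, 0.2923, 0.0956]), np.float64(0.00010676763803379372))
rack scene [ 0.5751 -0.2963  0.    ]
rack scene [ 0.4265 -0.2847 -0.    ]
rack scene [ 0.5688 -0.3249  0.046 ]
rack side [ 0.568  -0.2835  0.    ]
rack side [ 0.4367 -0.2865  0.    ]
rack side [ 0.4374 -0.3691  0.    ]
rack top [ 0.5408 -0.2277  0.046 ]
rack top [ 0.5561 -0.344   0.046 ]
rack top [ 0.4375 -0.3369  0.046 ]
rack top [ 0.4369 -0.2485  0.046 ]
```

Emit:
step_arm(plan=[[[282,-488,0,0.27,45],[282,-488,0,0.27,45],[282,-488,0,0.27,45],[282,-488,0,0.27,45],[282,-488,0,0.27,45],[282,-488,0,0.27,45],[282,-488,0,0.27,45],[282,-488,0,0.27,45]]])

```text
time: 0.77
tool_pos: [0.313, 0.2422, 0.2052]
ee_rot: [3.142, -0.0, 3.14]
wrist_force: [0.9, 0.1, 0.5]
width: 0.0445
```

Emit:
step_arm(plan=[[[115,-198,0,0,45],[115,-198,0,0,45],[115,-198,0,0,45],[115,-198,0,0,45],[115,-198,0,0,45],[115,-198,0,0,45],[115,-198,-30,0,45],[115,-198,-70,0,45]]])

```text
time: 1.43
tool_pos: [0.4313, 0.0444, 0.1381]
ee_rot: [-3.142, 0.009, 3.136]
wrist_force: [0.0, 0.4, -0.9]
width: 0.0425
```

Run:
```python
from h import *
s=snap('wrist','w1');o=s['obs'];print(o['tool_pos'],o['ee_rot'],s['camera_matrix'],s['T_tool_cam'])
snap('side','side2')
```

```text
[0.43128582 0.04439889 0.13806366] [-3.1415038   0.00858326  3.13618314] [[371.64829954   0.         314.78269715]
 [  0.         371.64829954 236.64450953]
 [  0.           0.           1.        ]] [[-2.25962528e-04 -9.67124772e-01 -2.54302230e-01  7.26726744e-02]
 [ 9.99999777e-01 -5.89045922e-05 -6.64541506e-04  7.31684192e-04]
 [ 6.27714984e-04 -2.54302324e-01  9.67124570e-01 -1.80436132e-01]
 [ 0.00000000e+00  0.00000000e+00  0.00000000e+00  1.00000000e+00]]
```

View pics/w1.png

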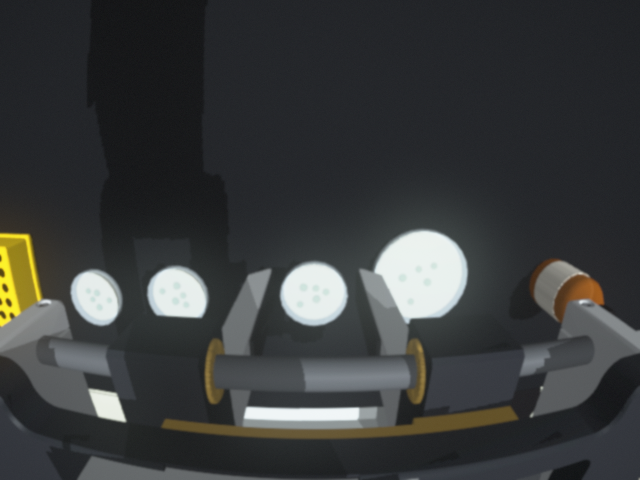

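The wrist view shows dish C at (313,293), centred between the fingertips (about 265 and 362). The large dish, at (422,272), is to the side. This confirms the y estimate, so I'm lowering the fingers behind the dish.

Emit:
step_arm(plan=[[[0,0,-40,0,45],[0,0,-80,0,45],[0,0,-110,0,45],[0,0,-122,0,45],[0,0,-130,0,45],[0,0,-130,0,45],[0,0,-130,0,45],[0,0,-130,0,45]]])

```text
time: 2.2
tool_pos: [0.43, 0.0462, 0.0079]
ee_rot: [-3.142, 0.004, 3.14]
wrist_force: [0.3, 0.1, 0.5]
width: 0.0423
```

Emit:
step_arm(plan=[[[15,-3,-2,0,45],[30,-5,-2,0,45],[45,-6,-2,0,45],[60,-7,-2,0,45],[75,-8,-2,0,45],[90,-9,-2,0,45],[105,-10,-2,0,45],[120,-11,-2,0,45]]])

```text
time: 2.87
tool_pos: [0.5501, 0.035, 0.0057]
ee_rot: [-3.142, 0.003, 3.14]
wrist_force: [0.2, -0.8, -0.9]
width: 0.0422
```

Emit:
step_arm(plan=[[[15,-1,0,0,45],[30,-2,0,0,45],[45,-3,0,0,45],[60,-4,0,0,45],[75,-5,0,0,45],[90,-5,0,0,45],[105,-5,0,0,45],[120,-5,0,0,45]]])

```text
time: 3.53
tool_pos: [0.67, 0.0301, 0.0058]
ee_rot: [-3.142, 0.003, 3.14]
wrist_force: [0.2, -0.3, 0.3]
width: 0.0427
```

Emit:
step_arm(plan=[[[15,0,0,0,45],[25,0,0,0,45],[25,0,0,0,45],[25,0,0,0,45],[25,0,40,0,45],[25,0,80,0,45],[25,0,115,0,45],[25,0,115,0,45]]])

```text
time: 4.2
tool_pos: [0.6971, 0.03, 0.1306]
ee_rot: [-3.141, 0.018, 3.14]
wrist_force: [0.6, -0.6, 0.6]
width: 0.0424
```

Run:
```python
from h import *
a=snap('scene','scene3')['frame'];b=snap('side','side3')['frame']
cv2.imwrite('pics/both3.png',np.hstack([a[100:400,150:450],b[100:400,170:530]])[:,:,::-1])
```

```text
(no output)
```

View pics/both3.png

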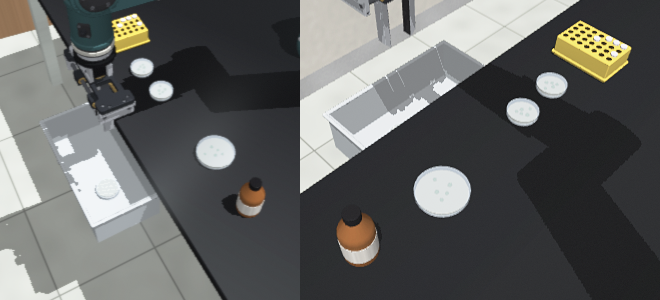

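The crop shows dish C in the bin at (107,190). Dishes A and B, the large dish, the bottle and the rack haven't moved. Next is B.

Emit:
step_arm(plan=[[[-265,-115,0,0,45],[-265,-115,0,0,45],[-265,-115,0,0,45],[-265,-115,0,0,45],[-265,-115,0,0,45],[-265,-115,0,0,45],[-265,-115,0,0,45],[-265,-115,0,0,45]]])

```text
time: 4.97
tool_pos: [0.4202, -0.0855, 0.1152]
ee_rot: [3.141, -0.009, 3.136]
wrist_force: [-0.1, 0.3, -0.4]
width: 0.0422
```

Emit:
step_arm(plan=[[[0,0,-40,0,45],[0,0,-75,0,45],[0,0,-95,0,45],[0,0,-105,0,45],[0,0,-110,0,45],[0,0,-110,0,45],[0,0,-110,0,45],[0,0,-110,0,45]]])

```text
time: 5.63
tool_pos: [0.4293, -0.0853, 0.01]
ee_rot: [-3.141, 0.003, 3.14]
wrist_force: [0.4, 0.0, -0.2]
width: 0.0421
```

Emit:
step_arm(plan=[[[15,0,-4,0,45],[30,0,-4,0,45],[45,1,-4,0,45],[60,2,-4,0,45],[75,3,-4,0,45],[90,4,-4,0,45],[105,5,-4,0,45],[120,6,-4,0,45]]])

```text
time: 6.3
tool_pos: [0.5499, -0.0791, 0.0062]
ee_rot: [-3.141, 0.003, 3.14]
wrist_force: [0.1, 0.5, 0.3]
width: 0.042
```

Emit:
step_arm(plan=[[[15,1,0,0,45],[30,2,0,0,45],[45,3,0,0,45],[60,4,0,0,45],[75,5,0,0,45],[90,5,0,0,45],[105,5,0,0,45],[120,5,0,0,45]]])

```text
time: 6.97
tool_pos: [0.6698, -0.074, 0.0062]
ee_rot: [-3.141, 0.003, 3.14]
wrist_force: [-0.5, 0.5, 0.1]
width: 0.0423
```

Emit:
step_arm(plan=[[[15,0,0,0,45],[25,0,0,0,45],[25,0,0,0,45],[25,0,0,0,45],[25,0,40,0,45],[25,0,80,0,45],[25,0,115,0,45],[25,0,115,0,45]]])

```text
time: 7.63
tool_pos: [0.6969, -0.0748, 0.1314]
ee_rot: [-3.138, 0.017, 3.14]
wrist_force: [0.2, -0.5, 1.9]
width: 0.0421
```

Run:
```python
from h import *
a=snap('scene','scene4')['frame'];b=snap('side','side4')['frame']
cv2.imwrite('pics/both4.png',np.hstack([a[100:400,150:450],b[100:400,170:530]])[:,:,::-1])
b=pickle.load(open('pics/side4.pkl','rb'))
for q in((422,185),(312,291)): print(onz(b,blob(b,q)[0],.01))
```

```text
[ 0.50285119 -0.1806865   0.01      ]
[0.47782604 0.1423133  0.01      ]
```

View pics/both4.png

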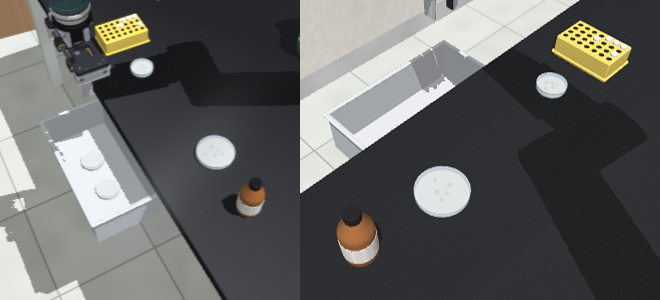

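B is in the bin next to C, at crop positions (92,161) and (107,189). A is unmoved at (0.503, -0.181). A lies partly past the bin's -y end, so I'll push it diagonally with the jaws turned 0.3 rad.

Emit:
step_arm(plan=[[[-257,-134,0,0.3,45],[-257,-134,0,0.3,45],[-257,-134,0,0.3,45],[-257,-134,0,0.3,45],[-257,-134,0,0.3,45],[-257,-134,0,0.3,45],[-257,-134,0,0.3,45],[-257,-134,0,0.3,45]]])

```text
time: 8.4
tool_pos: [0.4289, -0.2092, 0.1168]
ee_rot: [3.138, -0.007, -2.849]
wrist_force: [0.3, 0.0, 0.4]
width: 0.0424
```

Emit:
step_arm(plan=[[[0,0,-40,0,45],[0,0,-75,0,45],[0,0,-95,0,45],[0,0,-105,0,45],[0,0,-110,0,45],[0,0,-110,0,45],[0,0,-110,0,45],[0,0,-110,0,45]]])

```text
time: 9.07
tool_pos: [0.4372, -0.2085, 0.0111]
ee_rot: [-3.139, 0.002, -2.843]
wrist_force: [0.3, 0.2, -0.4]
width: 0.0424
```

Emit:
step_arm(plan=[[[14,5,-5,0,45],[27,11,-5,0,45],[40,17,-5,0,45],[53,23,-5,0,45],[66,29,-5,0,45],[79,35,-5,0,45],[92,41,-5,0,45],[105,47,-5,0,45]]])

```text
time: 9.73
tool_pos: [0.5425, -0.1601, 0.0048]
ee_rot: [-3.141, 0.0, -2.843]
wrist_force: [-0.1, -0.1, 1.1]
width: 0.0422
```

Run:
```python
from h import *
s=snap('side','side5')
cv2.imwrite('pics/c5.png',s['frame'][80:380,200:600,::-1])
```

```text
(no output)
```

View pics/c5.png

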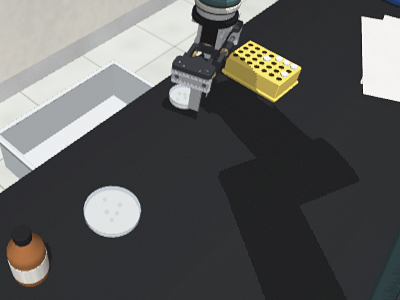

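The dish is held in front of the fingers at crop (180,95), clear of the rack. I'll continue on a slightly steeper diagonal.

Emit:
step_arm(plan=[[[12,8,0,0,45],[24,17,0,0,45],[36,26,0,0,45],[48,35,0,0,45],[60,43,0,0,45],[72,50,0,0,45],[86,56,0,0,45],[100,61,0,0,45]]])

```text
time: 10.45
tool_pos: [0.642, -0.0984, 0.0044]
ee_rot: [3.141, 0.0, -2.843]
wrist_force: [0.3, 0.3, -0.3]
width: 0.0425
```

Emit:
step_arm(plan=[[[14,3,0,0,45],[28,5,0,0,45],[42,6,0,0,45],[52,6,0,0,45],[52,6,0,0,45],[52,6,40,0,45],[52,6,80,0,45],[52,6,115,0,45]]])

```text
time: 11.12
tool_pos: [0.6924, -0.0932, 0.1206]
ee_rot: [3.141, -0.001, -2.843]
wrist_force: [1.5, 0.0, -0.0]
width: 0.0424
```

Emit:
step_arm(plan=[[[-80,0,30,0,45],[-120,0,60,0,45],[-160,0,80,0,45],[-200,0,80,0,45],[-230,0,80,0,45],[-230,0,80,0,45],[-230,0,80,0,45],[-230,0,80,0,45]]])

```text
time: 11.78
tool_pos: [0.4619, -0.0936, 0.2007]
ee_rot: [-3.14, 0.003, -2.844]
wrist_force: [0.6, -0.1, -0.5]
width: 0.0425
```

Run:
```python
from h import *
a=snap('scene','scene6')['frame'];b=snap('side','side6')['frame']
cv2.imwrite('pics/both6.png',np.hstack([a[100:400,150:450],b[100:400,170:530]])[:,:,::-1])
s=pickle.load(open('pics/side6.pkl','rb'))
try: print(onz(s,blob(s,(312,291))[0],.01))
except Exception as e: print(e)
s0=pickle.load(open('pics/side1.pkl','rb'))['frame'].astype(int)
for n,r in(('bottle',np.s_[300:370,200:255]),('rack',np.s_[115:185,418:505])):print(n,(abs(b[r].astype(int)-s0[r]).max(2)>40).mean())
```

```text
[0.47783387 0.14229268 0.01      ]
bottle 0.0
rack 0.1413793103448276
```

View pics/both6.png

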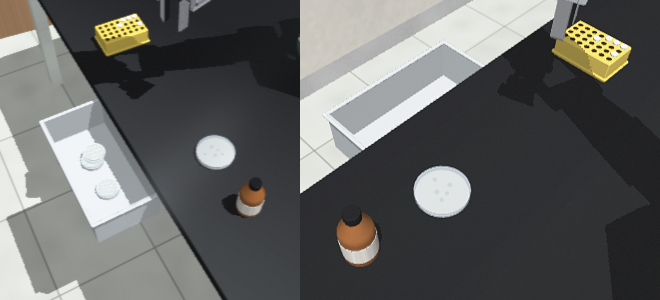

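Run:
```python
from h import *
a=snap('scene','scene7')['frame']; s0=pickle.load(open('pics/scene1.pkl','rb'))['frame'].astype(int)
r=np.s_[112:156,242:302];print('rack',(abs(a[r].astype(int)-s0[r]).max(2)>40).mean())
cv2.imwrite('pics/z7.png',cv2.resize(a[200:340,190:310,::-1],None,fx=4,fy=4,interpolation=cv2.INTER_CUBIC))
```

```text
rack 0.08106060606060606
```

View pics/z7.png

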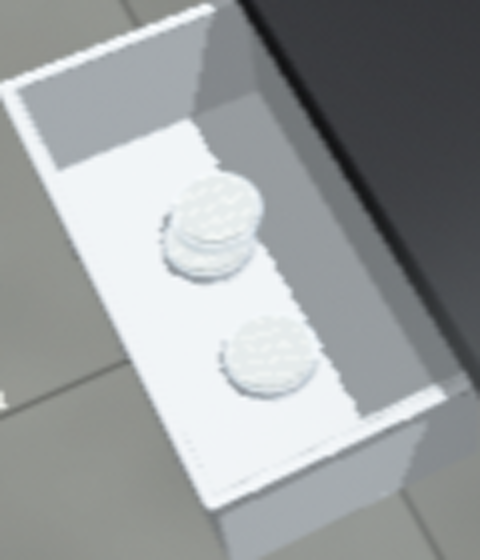

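All three dishes are in the bin: two stacked at (210,225) and one at (270,355). The rack difference may only be shadow, so I'll compare its outline before handing in.

Run:
```python
from h import *
for f in('scene1','scene7'):
    g=pickle.load(open('pics/%s.pkl'%f,'rb'))['frame'][105:165,235:310]
    h=cv2.cvtColor(g,cv2.COLOR_RGB2HSV);m=((h[...,0]>18)&(h[...,0]<36)&(h[...,1]>110)&(h[...,2]>50)).astype(np.uint8)
    m=cv2.morphologyEx(m,cv2.MORPH_CLOSE,np.ones((5,5)));c=max(cv2.findContours(m,0,1)[0],key=cv2.contourArea)
    print(f,cv2.minAreaRect(c),cv2.contourArea(c),cv2.boundingRect(c))
```

```text
scene1 ((36.20000457763672, 29.099998474121094), (33.203914642333984, 53.44248962402344), 71.56504821777344) 1506.0 (9, 9, 56, 43)
scene7 ((36.20000457763672, 29.099998474121094), (33.203914642333984, 53.44248962402344), 71.56504821777344) 1511.0 (9, 9, 56, 43)
```

```bash
python3 -c "
from bench import robot
print(robot.close_job())"
```

```text
the job is handed in; nothing more can be done
None
```

All three small dishes are in the waste bin, and the job is handed in at about 12 s on the robot's clock. I used the part-open fingers as a pusher. Two dishes went straight over the edge, and the one nearest the rack went diagonally because it lay partly beyond the bin's end.

**Dishes:** the last picture shows all three inside the bin, two stacked and one beside them. None was on the floor.

**Left in place:**
- The large dish measured within 0.1 mm of its starting position.
- The bottle's pixels did not change.
- A plain pixel comparison flagged the rack, 8–14% changed. Its outline then matched exactly, so the flag came from shadow and, in the side view, the gripper overlapping it.

The wrist force readings after each move stayed below about 2 N. The arm ended clear of everything.

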